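# Pull a snug control knob off the food warmer with a fork puller

## Task

The control panel of the food warmer is to be cleaned under its big round knob: take the fork-shaped knob puller from the cork mat, slide its fork under the knob's disc and pull the knob straight off its spindle. Carry the knob on the fork to the wooden board and leave it standing upright there on its hub, then stand the puller upright in the middle of the cork mat again and let go. Do not touch the knob with the gripper, and do not shift the other things on the worktop.

Things in the scene. Friction and masses are not known exactly. Their poses are not given: they have to be found in the camera images.
- warmer: White worktop food warmer, fixed, 180 mm wide (y), 220 deep (x), 142 high at the back, lid handle up to 167. Origin: under its middle, on the worktop; x from front to back, z up. The front of its top is a dark control panel sloping 24 degrees, rising towards the back: outward normal (-0.407, 0, 0.914) in this frame; 132 mm long along the slope. Small 4 mm high lamp and switch 71 mm either side.
- seat (a point): Middle of the sloping panel's surface, where the axis of the fitted knob meets it; (-42.5, 0, 98) mm in the warmer's frame. Axes as the warmer's (not tilted). The space in front of the panel's lower edge is free.
- knob: Big round push-on knob, loose, 80 g: disc 72 mm across, 10 thick, with a grip bar 14 high on top, on a hub 40 across. Origin: middle of the hub's underside; z along the axis to the grip bar; disc's underside at z = 20 mm, bar's top at 44. Fitted, the hub stands on the panel, so its z is the panel's normal and a 20 mm gap is left under the disc. See spindle for the fit.
- spindle (a point): Tip of the spindle that the fitted knob sits on, 17 mm out from the seat along the panel's normal. Sprung clips on it hold the knob: it resists a pull along its axis with about 10 to 15 N over the first 6 mm, then comes free; it is clear of the spindle after 20 mm.
- puller: Knob puller, loose, 300 g, 104 mm high, standing on the cork mat at the start. Its foot is a flat steel fork (see fork); at the back (x = -66 to -54 mm) a spine rises to an arm 28 wide, 56 to 66 mm above the underside, which comes forward over the fork and carries the grip. Origin: on the fork's underside, straight below the grip; x towards the tines' tips, z up to the grip.
- fork (a point): Middle of the fork, on its upper face, 5 mm above the puller's origin; axes as the puller's. Fork 5 mm thick; two tines along x, inner faces at y = -24 and +24 mm, outer at -34 and +34; gap closed at the back at x = -24; tips at x = +32, the last 5 mm of each a hook 4 mm above the fork. Fully under the knob, this point lies on the knob's axis.
- grip (a point): Where to hold the puller: its grip is an upright black plate 14 mm thick (x = -7 to +7 mm), 80 wide (y), 66 to 104 mm above the puller's underside, to be gripped across its thickness. This point is 88 mm above the puller's origin; axes as the puller's.
- foot (a point): Middle of the puller's footprint, 17 mm behind its origin on the underside; axes as the puller's.
- board: Wooden board lying flat, fixed, 110 mm (x) by 200 mm (y), 22 mm thick. Origin: middle of its underside, on the worktop; z up.
- cork_mat: Cork mat lying flat, fixed, 170 mm (x) by 150 mm (y), 5 mm thick. Origin: middle of its underside, on the worktop; z up.
- spice_jar: Spice jar with a red lid, 45 mm wide, 106 mm high; a loose bystander, to be left alone. Origin: middle of its underside.
- bit_case: Flat olive and black hinged case, 85 x 56 mm, 23 mm high; a loose bystander, to be left alone. Origin: middle of its underside.
- teaspoon: Steel teaspoon, 130 mm long; a loose bystander, to be left alone. Origin: middle of its underside.
- electrical_tape: Black roll of tape, 58 mm wide, 19 mm high; a loose bystander, to be left alone. Origin: middle of its underside.
Mind the look-alikes: they are no part of the job. Of the things that look like the knob, the larger one is meant.

How it is judged (in metres and radians):
On the way, in this order (a step that is already met when the one before it is completed fails the run):
1. The puller is lifted off the cork mat in the gripper while the knob is still fitted (z of puller in the frame of cork_mat above 0.03 m and contact force between the fingers and puller above 1 N and distance between knob and seat below 0.004 m), for 0.1 s.
2. The fork is hooked under the disc of the fitted knob: its tines lie either side of the hub, parallel to the panel (x of puller in the frame of knob between -0.012 and 0.012 m and y of puller in the frame of knob between -0.006 and 0.006 m and z of puller in the frame of knob between -0.003 and 0.0165 m and angle between the z axis of puller and the z axis of knob, either way round below 0.15 rad and distance between knob and seat below 0.006 m), for 0.1 s.
3. The knob has come off and is carried on the fork, more than 30 mm from its seat (distance between knob and seat above 0.03 m and contact force between puller and knob above 0.2 N and distance between knob and puller below 0.03 m and height (world z) of knob above 0.05 m), for 0.1 s.
4. The knob stands upright on the board and the puller is clear of it (x of knob in the frame of board between -0.035 and 0.035 m and y of knob in the frame of board between -0.08 and 0.08 m and z of knob in the frame of board between 0.018 and 0.027 m and angle between knob's own z axis and vertical below 0.09 rad and contact force between each of puller, the arm and knob below 0.02 N and horizontal distance between knob and puller above 0.05 m), for 0.2 s.
At the end, for the whole second after the job is handed in: The knob stands upright (5 degrees) and still on its hub on the board, axis within 35 mm (x) and 80 mm (y) of the board's middle; the puller stands upright (5 degrees) and still on the cork mat, the middle of its foot within 40 mm of the mat's middle; they do not touch (x of knob in the frame of board between -0.035 and 0.035 m and y of knob in the frame of board between -0.08 and 0.08 m and z of knob in the frame of board between 0.018 and 0.027 m and angle between each of knob, puller's own z axis and vertical below 0.09 rad and contact force between each of puller, the arm and knob below 0.02 N and linear speed of each of knob, puller below 0.01 m/s and horizontal distance between foot and cork_mat below 0.04 m and z of puller in the frame of cork_mat between 0.002 and 0.009 m).
It fails at once if The gripper or arm touches the knob (contact force between any of the arm, the fingers and knob above 1 N).
It fails at once if One of the other loose things on the worktop is shifted by more than 30 mm (distance of any of spice_jar, bit_case, teaspoon, electrical_tape from where it was at the start of the episode above 0.03 m).
It also fails if it takes over 58 s, if anything falls off the work surface, if the arm or the gripper's body presses on something with over 40 N, if the wrist force passes 120 N, or if a joint passes its speed limit or range.

## Robot

A 6-joint arm with a two-finger parallel gripper is mounted at the origin on a cart in front of the work surface, level with it; the furniture and walls round the work are solid. World frame = base frame: x ahead of the robot, y to its left, z up, the work surface at z = 0. Lengths are in m, angles in degrees, forces in N, time in s.
With the tool pointing down it reaches from about 0.325 to 0.85 m from the base axis. Payload 15.5 kg.
Tool frame: the origin (TCP) lies midway between the tips of the shut fingers; the grasp point (between the pads) lies 19 mm behind it (robot.grip_depth is the distance from the TCP to the grasp point, in m); z points along the fingers, y is the line along which they close (so a half turn about z gives the same grasp; the last joint's range is limited). The gripper opens to 91 mm and grips with 3 to 60 N. Pads are 32 mm wide; open, the fingers measure 118 mm over their backs; the gripper's body (76 mm by 178 mm) begins 60 mm behind the grasp point.
Start: joints at [-80.873, 28.281, 77.091, -0, 74.628, -5.472], TCP at [0.158, -0.605, 0.214] pointing down, gripper open.
Joint ranges: [-166.48, 166.48], [-47.26, 123.95], [12.59, 153.08], [-70.14, 250.14], [6.76, 159.57], [-176.63, 176.63]. Speed limits (degrees/s): [108.29, 108.29, 147.25, 172.46, 172.46, 172.46].

## Interface

Orientations are given as [roll, pitch, yaw] about the fixed x, y, z axes, in that order (R = Rz(yaw) Ry(pitch) Rx(roll)).
In Python, from station import robot, snapshot, close_job gives the robot as it stands. The module is installed in compiled form; this text tells all that it offers.
- The arm moves only by the tool step_arm, never from a script. Its arguments are lists of equal length, an entry for each row: "delta_pos": the shift along the tool's x, y, z in units of 30 mm (1.0 is 30 mm), a list of three; "rot": the turn, a rotation vector about the tool's x, y, z in units of 5 degrees (1.0 is 5 degrees), a list of three; "claw": the closure, from 0 (fully open) to 1 (shut). In form: {"delta_pos": [[tx, ty, tz], ...], "rot": [[ax, ay, az], ...], "claw": [claw, ...]}. A call has 1 to 12 rows; each row shifts and turns the commanded pose from where the row before left it, along the tool's axes as they then stand; what a row does not reach is not made up. A row lasts 1/12 s, in which the tool goes at most 41.7 mm and 7.16 degrees, less where a joint would pass 70% of its speed; a pose out of reach is approached as far as the arm can. A call is refused whole if a number of a shift passes 1 or a number of a turn 1, either way. A call with a gripper value outside its range is refused whole. The fingers move at their own pace and stop on an object; the grip force is fixed at half the most. Time passes only in rows, so rows that do not move let the fingers close. It gives the time, the measured TCP pose, the force, the opening and the grip force at its end, in the units of the state.
- robot.get_obs(): the state, without advancing time (a new reading comes with each control period).
- snapshot(name): name is "scene" or "top"; returns a dict with "pixels" (384x512x3 uint8, blue, green, red), "intrinsics" (3x3 intrinsics, pixels), "extrinsics" (4x4, takes a point from camera to world coordinates). Camera axes: x right, y down, z forward; pixel columns grow to the right and rows downward; lengths in m; the calibration is good to about 2 mm. A picture is of the moment at which its call begins. There is no depth.
- close_job(): hands the job in; it is judged then, once.
The state is a dict: "t": time; "joint_positions": joint angles; "joint_velocities": joint speeds; "tau": joint torques, N m; "position": TCP position; "tool_rot": TCP orientation; "contact_force": force on the tool from outside, world axes, zero at the start; "moment": the same for the moment, N m; "gripper_width": finger opening in m; "gripper_force": force on a finger pad.
Only numpy, scipy, OpenCV 4.12 (cv2) and the standard library are available. Lean on these libraries where they do the work, as an engineer would, in place of code of your own. Each camera call takes 0.05 s, during which the arm holds its last target. There are 200 camera calls.

## Working session

There is one attempt and no reset: what is moved stays moved. The work goes in short steps, Python scripts to look and compute and a tool call to move; the robot and the scene stay as the last step left them, time stands still between calls to the robot, and variables do not carry over. Pictures are saved under pics/ and viewed, at most 10 in all, crops included, and the job is handed in when it is done.

Besides the shell and the picture viewer there is one more tool, called after "Call:" by a JSON object that holds its "op" and its "data". step_arm: Moves the arm, as the interface text tells. Its arguments: {"type":"object","properties":{"delta_pos":{"type":"array"},"rot":{"type":"array"},"claw":{"type":"array"}},"required":["delta_pos","rot","claw"]}

```bash
mkdir -p pics; cat > h.py <<'E'
import numpy as np, cv2
from station import robot, snapshot
def snap(n,f=None):
    s=snapshot(n)
    if f: cv2.imwrite('pics/'+f,s['pixels'])
    return s
def ray(s,u,v,z=None):
    K=np.array(s['intrinsics']);T=np.array(s['extrinsics'])
    d=T[:3,:3]@np.linalg.inv(K)@np.array([u,v,1.]);o=T[:3,3]
    return (o,d) if z is None else o+d*(z-o[2])/d[2]
def proj(s,p):
    K=np.array(s['intrinsics']);T=np.linalg.inv(np.array(s['extrinsics']))
    q=K@(T[:3,:3]@np.array(p)+T[:3,3]);return q[:2]/q[2]
E
python3 - <<'E'
from h import *
a=snap('scene','s0.png');b=snap('top','t0.png')
for s in(a,b):print(np.round(s['extrinsics'],3).tolist(),np.round(s['intrinsics'],1).tolist())
E
```

```text
[[-0.523, -0.388, 0.759, -0.529], [-0.852, 0.231, -0.469, 0.423], [0.007, -0.892, -0.452, 0.728], [0.0, 0.0, 0.0, 1.0]] [[470.2, 0.0, 255.5], [0.0, 470.2, 194.7], [0.0, 0.0, 1.0]]
[[-0.009, -0.993, 0.119, 0.401], [-0.999, 0.013, 0.035, -0.223], [-0.036, -0.118, -0.992, 1.085], [0.0, 0.0, 0.0, 1.0]] [[383.9, 0.0, 253.5], [0.0, 383.9, 185.1], [0.0, 0.0, 1.0]]
```

View pics/s0.png

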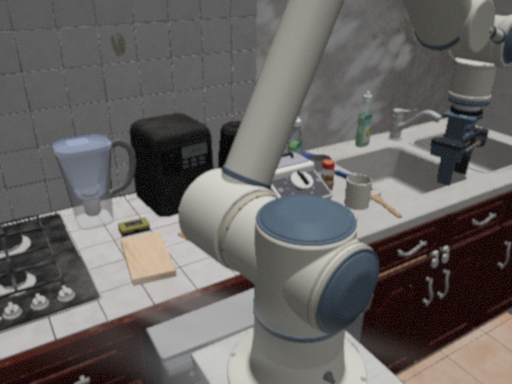

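View pics/t0.png

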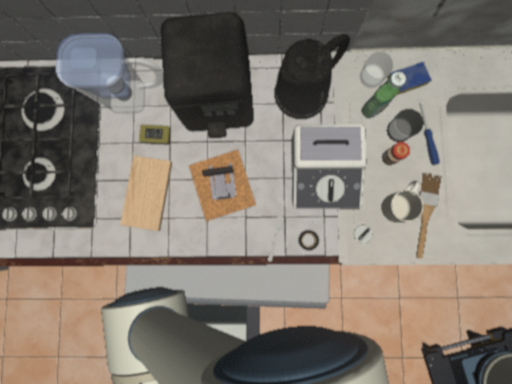

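```bash
python3 - <<'E'
from h import *
s=snap('top')
np.savez('t0.npz',**s)
im=s['pixels']
a=cv2.resize(im[140:228,185:265],None,fx=5,fy=5,interpolation=cv2.INTER_CUBIC)
b=cv2.resize(im[118:250,285:375],None,fx=3.33,fy=3.33,interpolation=cv2.INTER_CUBIC)
b=cv2.resize(b,(int(b.shape[1]),440));
cv2.imwrite('pics/c0.png',np.hstack([a,b]));print(a.shape,b.shape)
E
```

```text
(440, 400, 3) (440, 300, 3)
```

View pics/c0.png

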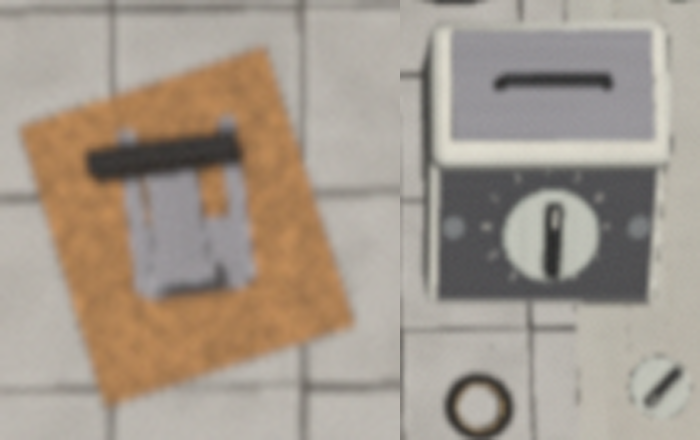

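The left crop shows the puller on the mat: black grip around (218,171), tines pointing up the image (+x). Two things look like the knob. One is the large fitted knob on the dark panel at (330,188), the other a small loose one at (362,233). I choose the large one.

```bash
cat > m.py <<'E'
from h import *
s=dict(np.load('t0.npz'));im=s['pixels'];hsv=cv2.cvtColor(im,cv2.COLOR_BGR2HSV)
def box(mask,roi,up=1):
    x0,y0,x1,y1=roi;m=np.zeros_like(mask);m[y0:y1,x0:x1]=mask[y0:y1,x0:x1]
    m=cv2.morphologyEx(m,cv2.MORPH_CLOSE,np.ones((3,3)))
    c=max(cv2.findContours(m,cv2.RETR_EXTERNAL,cv2.CHAIN_APPROX_NONE)[0],key=cv2.contourArea)
    return c
def rep(n,c,z):
    p=cv2.minAreaRect(c);q=np.array([ray(s,u,v,z)[:2] for u,v in cv2.boxPoints(p)])
    r=cv2.minAreaRect((q*1000).astype(np.float32))
    ctr=ray(s,*p[0],z)
    print(n,'pix',np.round(p[0],1),'ctr mm',np.round(ctr*1000,1),'rect',np.round(r[1],1),'ang',round(r[2],1))
wood=cv2.inRange(hsv,(8,50,90),(25,255,255))
rep('mat',box(wood,(180,140,270,230)),.005)
rep('board',box(wood,(115,145,178,240)),.022)
dark=((im.max(2)<75)*255).astype(np.uint8)
rep('grip',box(dark,(198,160,238,180)),.109)
rep('panel',box(((im.max(2)<125)*255).astype(np.uint8),(290,165,366,212)),.098)
lo=((im.min(2)>140)*255).astype(np.uint8)
c=box(lo,(312,172,348,206));rep('disc',c,.1254)
E
python3 m.py
```

```text
mat pix [221.7 184.9] ctr mm [531.9 -94.    5. ] rect [171.7 153.4] ang 17.2
board pix [145.8 192.6] ctr mm [511.1 118.4  22. ] rect [115.1 206.9] ang 80.3
grip pix [217.4 171. ] ctr mm [555.6 -95.2 109. ] rect [14.  75.6] ang 6.4
panel pix [328.5 188. ] ctr mm [ 508.9 -380.4   98. ] rect [167.7 103.8] ang 89.1
disc pix [329.5 188. ] ctr mm [ 505.9 -378.5  125.4] rect [68.2 65.4] ang 89.2
```

```bash
cat >> m.py <<'E'
print(robot.get_obs())
L=ray(s,285+53/3.33,118+227/3.333,.101);R=ray(s,285+238/3.33,118+227/3.333,.101);print('lamps',L,R,np.degrees(np.arctan2(R[0]-L[0],L[1]-R[1])))
P=cv2.boxPoints(cv2.minAreaRect(box(dark,(198,160,238,180))));print([ray(s,u,v,.109).round(4).tolist() for u,v in P])
W=box(((im.min(2)>120)*255).astype(np.uint8),(292,120,366,166));
for n,q in (('fl',(436,300)),('fr',(648,300)),('tl',(440,168)),('tr',(660,168))):
    z=.0712 if n[0]=='f' else .1248
    print(n,ray(s,285+(q[0]-400)/3.33,118+q[1]/3.333,z).round(4))
a=snap('scene');ia=a['pixels']
for p in ([.5045,-.3793,.1254],[.5059,-.3785,.1254]): print('scene proj',proj(a,p))
c=ia[140:220,250:350];cv2.imwrite('pics/k.png',cv2.resize(c,None,fx=6,fy=6,interpolation=cv2.INTER_CUBIC))
E
python3 m.py|tail -9
```

```text
5.02775819e-02, -7.58132364e-05]), 'position': array([ 0.15747872, -0.60455496,  0.21347552]), 'tool_rot': array([-1.79949366e+02, -5.48092747e-03,  1.45986056e+01]), 'contact_force': array([-0.00723633,  0.3814063 ,  0.22661223]), 'moment': array([-0.07410941, -0.06725989,  0.04156186]), 'gripper_force': 0.0, 'gripper_width': 0.09136346423190558}
lamps [ 0.51442247 -0.30967602  0.101     ] [ 0.51254524 -0.45116276  0.101     ] -0.7601476739658926
[[0.5583, -0.0568, 0.109], [0.5667, -0.1318, 0.109], [0.5528, -0.1335, 0.109], [0.5445, -0.0586, 0.109]]
fl [ 0.46   -0.2976  0.0712]
fr [ 0.4582 -0.4635  0.0712]
tl [ 0.5568 -0.2988  0.1248]
tr [ 0.5543 -0.4639  0.1248]
scene proj [301.08843473 178.56902338]
scene proj [300.60297735 178.45895441]
```

View pics/k.png

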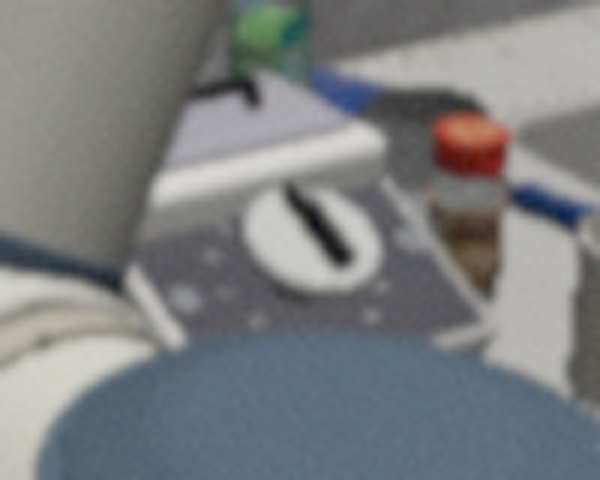

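The crop shows the fitted knob's disc at scene pixel (302,180). That agrees with the top-view ray to about 2 mm. Estimates: seat (0.517, -0.380, 0.098), warmer yaw -0.7°, and puller origin (0.558, -0.093) with yaw 6.4°.

Call:
{"op": "step_arm", "data": {"delta_pos": [[0.9,-0.7,-0.3],[0.9,-0.7,-0.3],[0.9,-0.7,-0.3],[0.9,-0.7,-0.3],[0.9,-0.7,-0.3],[0.9,-0.7,-0.3],[0.9,-0.7,0],[0.9,-0.7,0],[0.9,-0.7,0],[0.9,-0.7,0],[0.9,-0.7,0],[0.9,-0.7,0]], "rot": [[0,0,0],[0,0,0],[0,0,0],[0,0,0],[0,0,0],[0,0,0],[0,0,0],[0,0,0],[0,0,0],[0,0,0],[0,0,0],[0,0,0]], "claw": [0,0,0,0,0,0,0,0,0,0,0,0]}}

```text
t: 1.2
position: [0.4082, -0.2778, 0.268]
tool_rot: [180.0, -0.0, 14.6]
contact_force: [1.2, -0.3, 0.4]
gripper_width: 0.0911
gripper_force: 0.0
```

Call:
{"op": "step_arm", "data": {"delta_pos": [[0,0,0],[0,0,0],[0,0,0],[0,0,0],[0,0,0],[0,0,0],[0,0,0],[0,0,0],[0,0,0],[0,0,0],[0,0,0],[0,0,0]], "rot": [[0,0,-1],[0,0,-1],[0,0,-1],[0,0,-1],[0,0,-1],[0,0,-1],[0,0,-1],[0,0,-1],[0,0,-1],[0,0,-1],[0,0,-1],[0,0,-1]], "claw": [0,0,0,0,0,0,0,0,0,0,0,0]}}

```text
t: 2.2
position: [0.4075, -0.2792, 0.2678]
tool_rot: [-180.0, -0.0, 74.8]
contact_force: [-0.0, -0.0, 0.3]
gripper_width: 0.0914
gripper_force: 0.0
```

Call:
{"op": "step_arm", "data": {"delta_pos": [[0,0,0],[0,0,0],[0,0,0],[0,0,0],[0,0,0]], "rot": [[0,0,-1],[0,0,-1],[0,0,-1],[0,0,-1],[0,0,-0.4]], "claw": [0,0,0,0,0]}}

```text
t: 2.62
position: [0.4075, -0.2792, 0.2678]
tool_rot: [-180.0, -0.0, 96.9]
contact_force: [-0.6, 0.1, -0.0]
gripper_width: 0.0914
gripper_force: 0.0
```

```bash
cat > go.py <<'E'
# usage: go.py x y z pitch yaw  -> total shift (30mm units, tool axes now) and turn (5deg units); pitch = tines-up tilt
from h import *
from scipy.spatial.transform import Rotation as R
import sys
def tool(pitch,yaw): # puller-frame R, tool: y=+px, z=-pz
    P=R.from_euler('zy',[yaw,-pitch],degrees=True).as_matrix()
    return P@np.array([[0,1,0],[1,0,0],[0,0,-1.]])
if __name__=='__main__':
    o=robot.get_obs();C=R.from_euler('xyz',o['tool_rot'],degrees=True).as_matrix()
    x,y,z,p,w=map(float,sys.argv[1:6])
    T=tool(p,w)
    print('t',round(o['t'],2),'shift',(C.T@(np.array([x,y,z])-o['position'])/.03).round(3),'turn',(R.from_matrix(C.T@T).as_rotvec(degrees=True)/5).round(3),'pos',o['position'].round(4),o['tool_rot'].round(2),'F',o['contact_force'].round(2),'j',o['joint_positions'].round(0),o['gripper_width'])
E
python3 go.py .558 -.093 .15 0 6.4
```

```text
t 2.62 shift [5.558 5.728 3.928] turn [-0.002 -0.002  0.102] pos [ 0.4075 -0.2792  0.2678] [-1.7999e+02 -1.0000e-02  9.6910e+01] F [-0.58  0.08 -0.01] j [-41.  15.  91.   0.  75. -48.] 0.09135392825160041
```

Call:
{"op": "step_arm", "data": {"delta_pos": [[0.7,0.72,0.2],[0.7,0.72,0.2],[0.7,0.72,0.2],[0.7,0.72,0.2],[0.7,0.72,0.78],[0.7,0.72,0.78],[0.7,0.72,0.78],[0.66,0.7,0.78],[0,0,0],[0,0,0]], "rot": [[0,0,0.1],[0,0,0],[0,0,0],[0,0,0],[0,0,0],[0,0,0],[0,0,0],[0,0,0],[0,0,0],[0,0,0]], "claw": [0,0,0,0,0,0,0,0,0,0]}}

```text
t: 3.45
position: [0.5606, -0.0937, 0.1489]
tool_rot: [-179.9, -0.1, 96.2]
contact_force: [-0.5, -0.0, 0.3]
gripper_width: 0.0915
gripper_force: 0.0
```

```bash
python3 go.py .558 -.093 .076 0 6.4; python3 -c "
from h import *
s=snap('top');c=s['pixels'][120:230,170:280];a=snap('scene');d=a['pixels'][120:230,120:260]
cv2.imwrite('pics/g.png',cv2.resize(c,None,fx=5,fy=5,interpolation=cv2.INTER_CUBIC))"
```

```text
t 3.45 shift [ 0.032 -0.077  2.431] turn [-0.029 -0.011 -0.035] pos [ 0.5606 -0.0937  0.1489] [-1.7985e+02 -6.0000e-02  9.6230e+01] F [-0.47 -0.03  0.34] j [-16.  28.  90.  -0.  63. -22.] 0.09149281545559534
```

View pics/g.png

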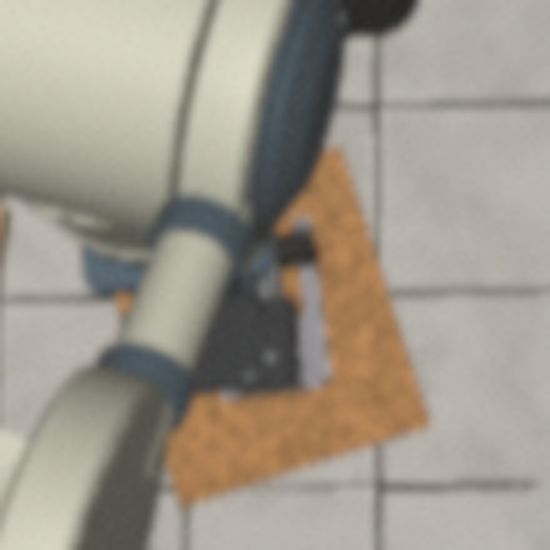

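The gripper is over the grip plate; the end of the plate shows at crop (295,245). Now down to grasp it.

Call:
{"op": "step_arm", "data": {"delta_pos": [[0.03,-0.08,0.6],[0,0,0.6],[0,0,0.6],[0,0,0.6],[0,0,0],[0,0,0],[0,0,0],[0,0,0],[0,0,0],[0,0,0],[0,0,0],[0,0,0]], "rot": [[0,0,0],[0,0,0],[0,0,0],[0,0,0],[0,0,0],[0,0,0],[0,0,0],[0,0,0],[0,0,0],[0,0,0],[0,0,0],[0,0,0]], "claw": [0,0,0,0,0,1,1,1,1,1,1,1]}}

```text
t: 4.55
position: [0.5585, -0.0943, 0.0786]
tool_rot: [180.0, 0.0, 96.1]
contact_force: [0.4, 0.6, -1.2]
gripper_width: 0.0475
gripper_force: 0.0
```

Call:
{"op": "step_arm", "data": {"delta_pos": [[0,0,0],[0,0,0],[0,0,0],[0,0,0],[0,0,0],[0,0,0]], "rot": [[0,0,0],[0,0,0],[0,0,0],[0,0,0],[0,0,0],[0,0,0]], "claw": [1,1,1,1,1,1]}}

```text
t: 5.05
position: [0.5583, -0.0943, 0.0782]
tool_rot: [-180.0, -0.0, 96.1]
contact_force: [0.0, 0.9, -3.0]
gripper_width: 0.0138
gripper_force: 30.0
```

```bash
python3 go.py .558 -.093 .276 0 -0.7
```

```text
t 5.05 shift [ 0.045 -0.008 -6.593] turn [-1.00e-03 -1.00e-03  1.36e+00] pos [ 0.5583 -0.0943  0.0782] [-179.99   -0.     96.1 ] F [ 0.02  0.93 -3.02] j [-16.  33.  94.   0.  53. -22.] 0.0137678014223621
```

Call:
{"op": "step_arm", "data": {"delta_pos": [[0,0,-0.5],[0,0,-0.9],[0,0,-0.9],[0,0,-0.9],[0,0,-0.9],[0,0,-0.9],[0,0,-0.8],[0,0,-0.8]], "rot": [[0,0,0],[0,0,0],[0,0,0],[0,0,0.5],[0,0,0.5],[0,0,0.36],[0,0,0],[0,0,0]], "claw": [1,1,1,1,1,1,1,1]}}

```text
t: 5.72
position: [0.5579, -0.0942, 0.2775]
tool_rot: [-180.0, -0.0, 89.3]
contact_force: [0.4, -1.4, -2.5]
gripper_width: 0.0138
gripper_force: 30.0
```

```bash
cat > wp.py <<'E'
# wp.py retreat normal [dy]: puller origin relative to fitted knob -> go.py numbers
import sys,subprocess
from go import *
r,n=float(sys.argv[1]),float(sys.argv[2]);H=.0732;dy=float(sys.argv[3]) if len(sys.argv)>3 else 0
P=R.from_euler('zy',[-0.7,-24],degrees=True).as_matrix()
t=np.array([.517,-.3803,.098])+P@np.array([-r,-.001+dy,n+H])
print(t.round(4));subprocess.run(['python3','go.py',*map(str,t),'24','-0.7'])
E
python3 wp.py .085 .125;python3 go.py .4 -.38 .28 0 -0.7
```

```text
t 5.72 shift [-9.617 -6.52   1.101] turn [-4.804e+00  5.900e-02 -4.000e-03] pos [ 0.5579 -0.0942  0.2775] [-179.98   -0.     89.28] F [ 0.41 -1.44 -2.52] j [-16.  20.  80.  -0.  79. -15.] 0.013773837994195808
[ 0.3587 -0.3803  0.2445]
t 5.72 shift [-9.591 -5.145 -0.083] turn [-0.004 -0.001 -0.004] pos [ 0.5579 -0.0942  0.2775] [-179.98   -0.     89.28] F [ 0.41 -1.44 -2.52] j [-16.  20.  80.  -0.  79. -15.] 0.013773837994195808
```

Call:
{"op": "step_arm", "data": {"delta_pos": [[-0.8,-0.5,0],[-0.8,-0.5,0],[-0.8,-0.55,0],[-0.8,-0.55,0],[-0.8,-0.55,0],[-0.8,-0.55,0],[-0.8,-0.55,0],[-0.8,-0.55,0],[-0.8,-0.55,0],[-0.8,-0.55,0],[-0.8,-0.55,0],[-0.8,-0.55,0]], "rot": [[0,0,0],[0,0,0],[0,0,0],[0,0,0],[0,0,0],[0,0,0],[0,0,0],[0,0,0],[0,0,0],[0,0,0],[0,0,0],[0,0,0]], "claw": [1,1,1,1,1,1,1,1,1,1,1,1]}}

```text
t: 6.72
position: [0.3586, -0.3807, 0.2761]
tool_rot: [-180.0, -0.0, 89.3]
contact_force: [-0.0, -0.3, -3.2]
gripper_width: 0.0139
gripper_force: 30.0
```

Call:
{"op": "step_arm", "data": {"delta_pos": [[0,0,0],[0,0,0],[0,0,0],[0,0,0],[0,0,0],[0,0,0],[0,0,0]], "rot": [[-0.8,0,0],[-0.8,0,0],[-0.8,0,0],[-0.8,0,0],[-0.8,0,0],[-0.8,0.06,0],[0,0,0]], "claw": [1,1,1,1,1,1,1]}}

```text
t: 7.3
position: [0.3584, -0.3793, 0.2754]
tool_rot: [155.9, -0.4, 89.3]
contact_force: [-0.7, 0.1, -4.3]
gripper_width: 0.0139
gripper_force: 30.0
```

```bash
python3 wp.py .085 .125;python3 wp.py .085 .005
```

```text
t 7.3 shift [-0.04  -0.412  0.945] turn [ 0.028 -0.017 -0.019] pos [ 0.3584 -0.3793  0.2754] [155.86  -0.4   89.31] F [-0.65  0.1  -4.28] j [-68.  11. 100.  25.  63. -78.] 0.01389776009999886
[ 0.3587 -0.3803  0.2445]
t 7.3 shift [-0.046 -0.421  4.945] turn [ 0.028 -0.017 -0.019] pos [ 0.3584 -0.3793  0.2754] [155.86  -0.4   89.31] F [-0.65  0.1  -4.28] j [-68.  11. 100.  25.  63. -78.] 0.01389776009999886
[ 0.4075 -0.3803  0.1349]
```

Call:
{"op": "step_arm", "data": {"delta_pos": [[-0.05,-0.2,0.6],[0,-0.22,0.7],[0,0,0.7],[0,0,0.7],[0,0,0.7],[0,0,0.7],[0,0,0.5],[0,0,0.35],[0,0,0],[0,0,0]], "rot": [[0,0,0],[0,0,0],[0,0,0],[0,0,0],[0,0,0],[0,0,0],[0,0,0],[0,0,0],[0,0,0],[0,0,0]], "claw": [1,1,1,1,1,1,1,1,1,1]}}

```text
t: 8.13
position: [0.409, -0.3809, 0.1354]
tool_rot: [156.1, -0.3, 89.5]
contact_force: [0.4, 0.1, -3.4]
gripper_width: 0.0137
gripper_force: 30.0
```

```bash
python3 wp.py .085 .005; python3 - <<'E'
from h import *
s=snap('top');np.savez('t1.npz',**s);c=s['pixels'][150:250,285:375];a=snap('scene');np.savez('a1.npz',**a);d=a['pixels'][140:240,240:350]
A=cv2.resize(c,None,fx=4,fy=4,interpolation=cv2.INTER_CUBIC);B=cv2.resize(d,None,fx=4,fy=4,interpolation=cv2.INTER_CUBIC)
cv2.imwrite('pics/p.png',np.hstack([A,B]))
# predicted tine tips for puller pose
from scipy.spatial.transform import Rotation as R
P=R.from_euler('zy',[-0.7,-24],degrees=True).as_matrix();o=np.array([.517,-.3803,.098])+P@[-.085,0,.005]
for q in([.032,.029,.009],[.032,-.029,.009],[0,.034,.005],[0,-.034,.005],[-.066,.034,.005],[-.066,-.034,.005]):
    print(q,((proj(s,o+P@q)-[285,150])*4).round(0),((proj(a,o+P@q)-[240,140])*4+[360,0]).round(0))
E
```

```text
t 8.13 shift [ 0.022 -0.052 -0.002] turn [-0.01  -0.016  0.017] pos [ 0.409  -0.3809  0.1354] [156.05  -0.32  89.47] F [ 0.45  0.14 -3.39] j [-62.  25. 106.  32.  42. -85.] 0.013702085806701144
[ 0.4075 -0.3803  0.1349]
[0.032, 0.029, 0.009] [128. 225.] [604. 226.]
[0.032, -0.029, 0.009] [218. 225.] [666. 209.]
[0, 0.034, 0.005] [117. 268.] [619. 263.]
[0, -0.034, 0.005] [222. 268.] [692. 242.]
[-0.066, 0.034, 0.005] [114. 360.] [667. 330.]
[-0.066, -0.034, 0.005] [217. 361.] [740. 307.]
```

View pics/p.png

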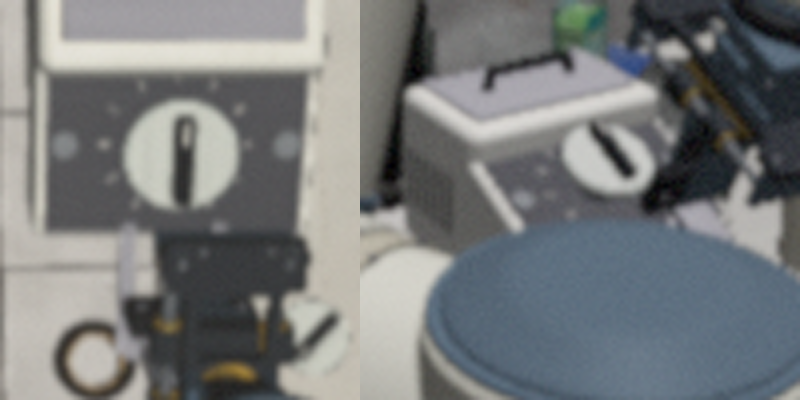

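The picture shows the tine tips at crop (128,225) and (220,226), within 1 mm of the prediction. The knob is at (181,155). Now slide in.

Call:
{"op": "step_arm", "data": {"delta_pos": [[0.02,0.3,0],[0,0.4,0],[0,0.4,0],[0,0.4,0],[0,0.4,0],[0,0.4,0],[0,0.3,0],[0,0.15,0],[0,0,0]], "rot": [[0,0,0],[0,0,0],[0,0,0],[0,0,0],[0,0,0],[0,0,0],[0,0,0],[0,0,0],[0,0,0]], "claw": [1,1,1,1,1,1,1,1,1]}}

```text
t: 8.98
position: [0.4847, -0.3819, 0.17]
tool_rot: [156.0, -0.2, 89.4]
contact_force: [-1.1, -0.9, -3.3]
gripper_width: 0.014
gripper_force: 30.0
```

```bash
python3 wp.py -.002 .005
```

```text
t 8.98 shift [0.019 0.073 0.023] turn [0.01  0.008 0.021] pos [ 0.4847 -0.3819  0.17  ] [155.95  -0.2   89.44] F [-1.1  -0.86 -3.33] j [-55.  25.  98.  27.  46. -72.] 0.014029995046998572
[ 0.487  -0.3813  0.1702]
```

Almost there, at about 0 in x. I'll probe forward 1 mm per row until the fork touches the hub.

Call:
{"op": "step_arm", "data": {"delta_pos": [[0.02,0.04,0.02],[0,0.04,0],[0,0,0]], "rot": [[0,0,0],[0,0,0],[0,0,0]], "claw": [1,1,1]}}

```text
t: 9.23
position: [0.4862, -0.3809, 0.1693]
tool_rot: [156.0, -0.3, 89.4]
contact_force: [0.2, -0.9, -3.5]
gripper_width: 0.014
gripper_force: 30.0
```

Call:
{"op": "step_arm", "data": {"delta_pos": [[0,0.03,0],[0,0,0]], "rot": [[0,0,0],[0,0,0]], "claw": [1,1]}}

```text
t: 9.4
position: [0.4872, -0.3811, 0.1698]
tool_rot: [156.0, -0.3, 89.4]
contact_force: [-0.4, -0.5, -3.4]
gripper_width: 0.0136
gripper_force: 30.0
```

Call:
{"op": "step_arm", "data": {"delta_pos": [[0,0.03,0],[0,0,0]], "rot": [[0,0,0],[0,0,0]], "claw": [1,1]}}

```text
t: 9.57
position: [0.4882, -0.3811, 0.1703]
tool_rot: [156.0, -0.3, 89.4]
contact_force: [-0.1, 0.4, -3.4]
gripper_width: 0.014
gripper_force: 30.0
```

Call:
{"op": "step_arm", "data": {"delta_pos": [[0,0.03,0],[0,0,0]], "rot": [[0,0,0],[0,0,0]], "claw": [1,1]}}

```text
t: 9.73
position: [0.4891, -0.3811, 0.1707]
tool_rot: [156.0, -0.3, 89.4]
contact_force: [0.1, -0.6, -2.1]
gripper_width: 0.0138
gripper_force: 30.0
```

```bash
python3 wp.py -.002 .005
```

```text
t 9.73 shift [-0.009 -0.071 -0.015] turn [ 0.002 -0.002  0.01 ] pos [ 0.4891 -0.3811  0.1707] [155.99  -0.27  89.41] F [ 0.07 -0.57 -2.11] j [-54.  25.  98.  27.  46. -71.] 0.013785240807398779
[ 0.487  -0.3813  0.1702]
```

Call:
{"op": "step_arm", "data": {"delta_pos": [[0,0.04,0],[0,0,0]], "rot": [[0,0,0],[0,0,0]], "claw": [1,1]}}

```text
t: 9.9
position: [0.4902, -0.381, 0.1711]
tool_rot: [156.0, -0.3, 89.4]
contact_force: [0.2, 0.7, -3.1]
gripper_width: 0.014
gripper_force: 30.0
```

Call:
{"op": "step_arm", "data": {"delta_pos": [[0,0.04,0],[0,0,0]], "rot": [[0,0,0],[0,0,0]], "claw": [1,1]}}

```text
t: 10.07
position: [0.491, -0.381, 0.1714]
tool_rot: [156.0, -0.3, 89.4]
contact_force: [-2.5, -0.9, -3.6]
gripper_width: 0.0139
gripper_force: 30.0
```

Call:
{"op": "step_arm", "data": {"delta_pos": [[0,-0.07,-0.1],[0,0,-0.1],[0,0,-0.1],[0,0,-0.06],[0,0,-0.06],[0,0,-0.06],[0,0,-0.06],[0,0,-0.06],[0,0,-0.06],[0,0,-0.06],[0,0,-0.06],[0,0,0]], "rot": [[0,0,0],[0,0,0],[0,0,0],[0,0,0],[0,0,0],[0,0,0],[0,0,0],[0,0,0],[0,0,0],[0,0,0],[0,0,0],[0,0,0]], "claw": [1,1,1,1,1,1,1,1,1,1,1,1]}}

```text
t: 11.07
position: [0.4797, -0.3811, 0.1926]
tool_rot: [156.0, -0.3, 89.4]
contact_force: [0.7, -0.8, -4.6]
gripper_width: 0.014
gripper_force: 30.0
```

```bash
python3 wp.py -.004 .030
```

```text
t 11.07 shift [-0.007 -0.015 -0.053] turn [0.005 0.002 0.012] pos [ 0.4797 -0.3811  0.1926] [155.98  -0.25  89.41] F [ 0.71 -0.77 -4.61] j [-55.  23.  97.  26.  49. -70.] 0.013980071473361114
[ 0.4787 -0.3813  0.1939]
```

Call:
{"op": "step_arm", "data": {"delta_pos": [[0,0,-0.1],[0,0,-0.1],[0,0,-0.1],[0,0,-0.15],[0,0,-0.2],[0,0,-0.25],[0,0,-0.25],[0,0,-0.25],[0,0,-0.25],[0,0,-0.2],[0,0,-0.1],[0,0,0]], "rot": [[0,0,0],[0,0,0],[0,0,0],[0,0,0],[0,0,0],[0,0,0],[0,0,0],[0,0,0],[0,0,0],[0,0,0],[0,0,0],[0,0,0]], "claw": [1,1,1,1,1,1,1,1,1,1,1,1]}}

```text
t: 12.07
position: [0.4559, -0.3814, 0.2464]
tool_rot: [156.0, -0.2, 89.4]
contact_force: [0.2, -0.3, -4.6]
gripper_width: 0.0141
gripper_force: 30.0
```

```bash
python3 wp.py 0 .1; python3 - <<'E'
from h import *
s=snap('top');c=s['pixels'][150:250,285:375];a=snap('scene');d=a['pixels'][120:220,240:350]
A=cv2.resize(c,None,fx=4,fy=4,interpolation=cv2.INTER_CUBIC);B=cv2.resize(d,None,fx=4,fy=4,interpolation=cv2.INTER_CUBIC)
cv2.imwrite('pics/q.png',np.hstack([A,B]))
E
```

```text
t 12.07 shift [ 0.    -0.151 -0.426] turn [0.007 0.008 0.011] pos [ 0.4559 -0.3814  0.2464] [155.96  -0.23  89.4 ] F [ 0.22 -0.28 -4.58] j [-58.  18.  95.  24.  56. -69.] 0.014119831728416795
[ 0.4465 -0.3813  0.2562]
```

View pics/q.png

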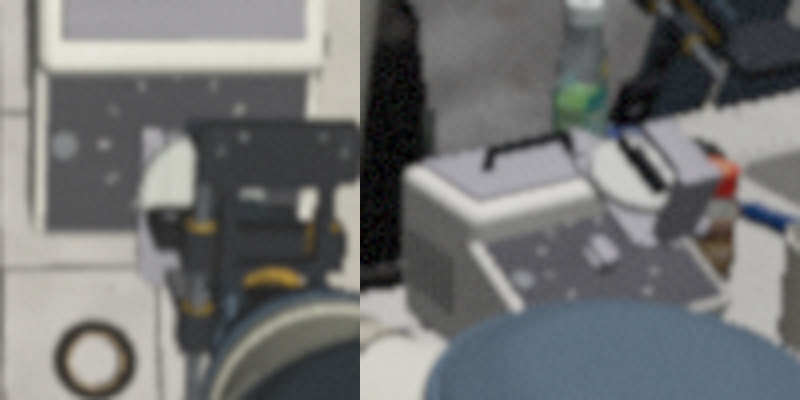

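The knob rides on the fork (top-view crop (170,185)) and the bare spindle shows on the panel (scene crop (600,250)). Raise and level it.

Call:
{"op": "step_arm", "data": {"delta_pos": [[0,0.05,-0.12],[0,0.1,-0.25],[0,0.1,-0.25],[0,0.1,-0.25],[0,0.1,-0.25],[0,0.1,-0.25],[0,0.1,-0.25],[0,0.05,-0.12],[0,0,0],[0,0,0]], "rot": [[0,0,0],[0,0,0],[0,0,0],[0,0,0],[0,0,0],[0,0,0],[0,0,0],[0,0,0],[0,0,0],[0.2,0,0]], "claw": [1,1,1,1,1,1,1,1,1,1]}}

```text
t: 13.0
position: [0.4535, -0.3812, 0.3016]
tool_rot: [157.0, -0.3, 89.4]
contact_force: [-0.4, -0.3, -3.5]
gripper_width: 0.0142
gripper_force: 30.0
```

Call:
{"op": "step_arm", "data": {"delta_pos": [[0,0,0],[0,0,0],[0,0,0],[0,0,0],[0,0,0],[0,0,0],[0,0,0],[0,0,0],[0,0,0],[0,0,0],[0,0,0],[0,0,0]], "rot": [[0.4,0,0],[0.5,0,0],[0.5,0,0],[0.5,0,0],[0.5,0,0],[0.5,0,0],[0.5,0,0],[0.5,0,0],[0.4,0,0],[0.2,0,0],[0.1,0,0],[0,0,0]], "claw": [1,1,1,1,1,1,1,1,1,1,1,1]}}

```text
t: 14.0
position: [0.4542, -0.3811, 0.3013]
tool_rot: [-180.0, -0.3, 89.4]
contact_force: [0.4, 0.3, -4.6]
gripper_width: 0.0138
gripper_force: 30.0
```

```bash
python3 go.py .515 .118 .29 0 0
```

```text
t 14.0 shift [16.655  1.863  0.465] turn [-0.006 -0.06  -0.113] pos [ 0.4542 -0.3811  0.3013] [-179.97   -0.3    89.43] F [ 0.39  0.26 -4.63] j [-46.  22.  74.   0.  84. -45.] 0.013837960033967811
```

Call:
{"op": "step_arm", "data": {"delta_pos": [[0.1,0,0],[0.25,0.05,0],[0.4,0.08,0],[0.55,0.1,0],[0.7,0.1,0],[0.8,0.1,0],[0.8,0.1,0],[0.8,0.1,0],[0.8,0.1,0],[0.8,0.1,0],[0.8,0.1,0],[0.8,0.1,0]], "rot": [[0,0,0],[0,-0.06,-0.1],[0,0,0],[0,0,0],[0,0,0],[0,0,0],[0,0,0],[0,0,0],[0,0,0],[0,0,0],[0,0,0],[0,0,0]], "claw": [1,1,1,1,1,1,1,1,1,1,1,1]}}

```text
t: 15.0
position: [0.4848, -0.1507, 0.302]
tool_rot: [180.0, 0.0, 89.9]
contact_force: [0.4, -0.4, -3.9]
gripper_width: 0.0139
gripper_force: 30.0
```

Call:
{"op": "step_arm", "data": {"delta_pos": [[0.8,0.1,0],[0.8,0.1,0],[0.8,0.1,0],[0.8,0.1,0],[0.8,0.1,0],[0.8,0.1,0],[0.8,0.1,0],[0.8,0.1,0],[0.7,0.04,0],[0.5,0,0],[0.3,0,0],[0.15,0,0]], "rot": [[0,0,0],[0,0,0],[0,0,0],[0,0,0],[0,0,0],[0,0,0],[0,0,0],[0,0,0],[0,0,0],[0,0,0],[0,0,0],[0,0,0]], "claw": [1,1,1,1,1,1,1,1,1,1,1,1]}}

```text
t: 16.0
position: [0.51, 0.0898, 0.3018]
tool_rot: [180.0, 0.0, 90.0]
contact_force: [-0.2, -0.3, -4.3]
gripper_width: 0.0141
gripper_force: 30.0
```

```bash
python3 go.py .515 .118 .13 0 0; python3 - <<'E'
from h import *
s=snap('top');c=s['pixels'][130:250,95:235];a=snap('scene');d=a['pixels'][120:300,90:250]
A=cv2.resize(c,(467,400),interpolation=cv2.INTER_CUBIC);B=cv2.resize(d,(330,400),interpolation=cv2.INTER_CUBIC)
cv2.imwrite('pics/r.png',np.hstack([A,B]))
E
```

```text
t 16.0 shift [0.939 0.165 5.727] turn [0.002 0.001 0.002] pos [0.51   0.0898 0.3018] [179.99   0.    90.01] F [-0.22 -0.28 -4.31] j [ 3. 15. 84. -0. 81.  3.] 0.01407901002077449
```

View pics/r.png

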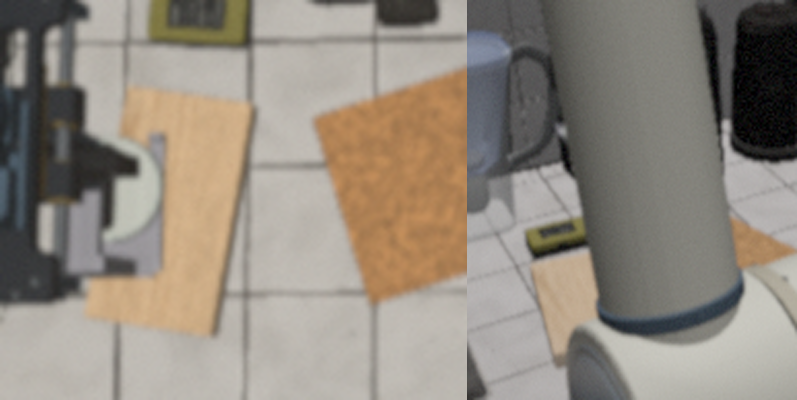

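The knob still rides on the fork (crop (125,190)), and the board is clear below. Lower it.

Call:
{"op": "step_arm", "data": {"delta_pos": [[0.2,0.05,0.3],[0.24,0.05,0.6],[0.25,0.06,0.8],[0.15,0,0.8],[0.1,0,0.8],[0,0,0.8],[0,0,0.7],[0,0,0.5],[0,0,0.3],[0,0,0.15],[0,0,0],[0,0,0]], "rot": [[0,0,0],[0,0,0],[0,0,0],[0,0,0],[0,0,0],[0,0,0],[0,0,0],[0,0,0],[0,0,0],[0,0,0],[0,0,0],[0,0,0]], "claw": [1,1,1,1,1,1,1,1,1,1,1,1]}}

```text
t: 17.1
position: [0.5161, 0.1161, 0.1296]
tool_rot: [180.0, 0.0, 89.9]
contact_force: [0.2, -0.3, -4.1]
gripper_width: 0.014
gripper_force: 30.0
```

```bash
python3 go.py .515 .118 .1007 0 0
```

```text
t 17.1 shift [ 0.064 -0.039  0.964] turn [ 0.009  0.003 -0.023] pos [0.5161 0.1161 0.1296] [1.7996e+02 2.0000e-02 8.9890e+01] F [ 0.23 -0.3  -4.06] j [ 6. 27. 96. -0. 57.  6.] 0.01399886604573444
```

Call:
{"op": "step_arm", "data": {"delta_pos": [[0,0,0.16],[0,0,0.16],[0,0,0.12],[0,0,0.08],[0,0,0.08],[0,0,0.08],[0,0,0.08],[0,0,0.08],[0,0,0.08],[0,0,0.05],[0,0,0],[0,0,0]], "rot": [[0,0,0],[0,0,0],[0,0,0],[0,0,0],[0,0,0],[0,0,0],[0,0,0],[0,0,0],[0,0,0],[0,0,0],[0,0,0],[0,0,0]], "claw": [1,1,1,1,1,1,1,1,1,1,1,1]}}

```text
t: 18.1
position: [0.5158, 0.1162, 0.1]
tool_rot: [180.0, 0.0, 89.9]
contact_force: [-0.3, 0.1, -3.0]
gripper_width: 0.0139
gripper_force: 30.0
```

```bash
python3 go.py .415 .118 .1007 0 0
```

```text
t 18.1 shift [ 0.054 -3.359 -0.022] turn [ 0.001  0.004 -0.018] pos [0.5158 0.1162 0.1   ] [1.800e+02 2.000e-02 8.991e+01] F [-0.27  0.13 -3.01] j [ 6. 29. 98. -0. 53.  6.] 0.013890344485146935
```

Call:
{"op": "step_arm", "data": {"delta_pos": [[0,-0.1,0],[0,-0.2,0],[0,-0.3,0],[0,-0.3,0],[0,-0.3,0],[0,-0.3,0],[0,-0.35,0],[0,-0.4,0],[0,-0.4,0],[0,-0.4,0],[0,-0.2,0],[0,0,0]], "rot": [[0,0,0],[0,0,0],[0,0,0],[0,0,0],[0,0,0],[0,0,0],[0,0,0],[0,0,0],[0,0,0],[0,0,0],[0,0,0],[0,0,0]], "claw": [1,1,1,1,1,1,1,1,1,1,1,1]}}

```text
t: 19.1
position: [0.4164, 0.1163, 0.1001]
tool_rot: [-179.9, 0.0, 89.9]
contact_force: [0.1, -0.2, -3.1]
gripper_width: 0.0137
gripper_force: 30.0
```

Call:
{"op": "step_arm", "data": {"delta_pos": [[0,0,0],[0,0,0],[0,0,0],[0,-0.2,-0.4],[0,-0.2,-0.8],[0,0,-0.9],[0,0,-0.9],[0,0,-0.9],[0,0,-0.7],[0,0,-0.4],[0,0,0]], "rot": [[0,0,0],[0,0,0],[0,0,0],[0,0,0],[0,0,0],[0,0,0],[0,0,0],[0,0,0],[0,0,0],[0,0,0],[0,0,0]], "claw": [1,1,1,1,1,1,1,1,1,1,1]}}

```text
t: 20.02
position: [0.4078, 0.1166, 0.2524]
tool_rot: [179.7, -0.0, 89.9]
contact_force: [0.7, -0.2, -3.9]
gripper_width: 0.0138
gripper_force: 30.0
```

```bash
python3 go.py .549 -.094 .2 0 0; python3 - <<'E'
from h import *
s=snap('top');c=s['pixels'][130:250,95:235]
A=cv2.resize(c,(700,600),interpolation=cv2.INTER_CUBIC)
cv2.imwrite('pics/u.png',A)
E
```

```text
t 20.02 shift [-7.013  4.71   1.765] turn [ 0.052 -0.003 -0.019] pos [0.4078 0.1166 0.2524] [ 1.7974e+02 -2.0000e-02  8.9910e+01] F [ 0.72 -0.23 -3.93] j [  8.   9. 100.  -0.  70.   8.] 0.013806293893203505
```

View pics/u.png

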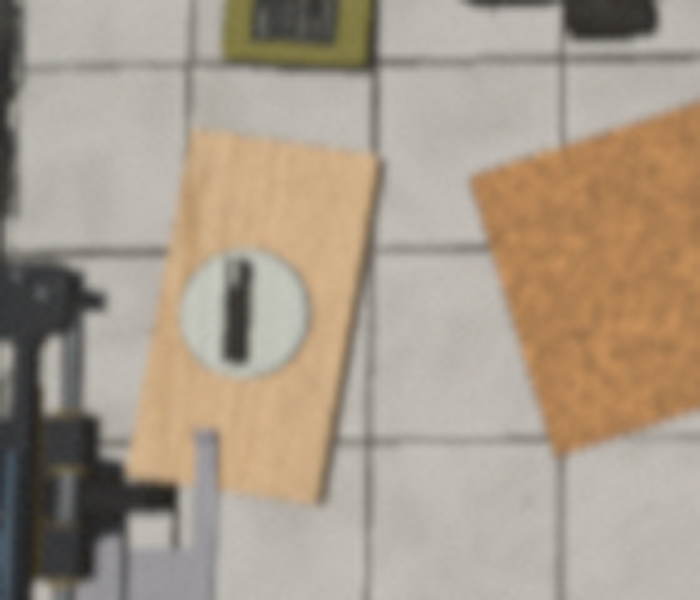

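The knob stands upright near the board's middle (crop (245,315)), with the puller clear of it. Take the puller back to the mat.

Call:
{"op": "step_arm", "data": {"delta_pos": [[-0.3,0.1,0],[-0.6,0.3,0],[-0.8,0.5,0],[-0.8,0.6,0],[-0.8,0.6,0],[-0.8,0.6,0],[-0.8,0.6,0.2],[-0.8,0.6,0.4],[-0.7,0.5,0.5],[-0.4,0.3,0.5],[-0.2,0,0.2],[0,0,0]], "rot": [[0.05,0,0],[0,0,0],[0,0,0],[0,0,0],[0,0,0],[0,0,0],[0,0,0],[0,0,0],[0,0,0],[0,0,0],[0,0,0],[0,0,0]], "claw": [1,1,1,1,1,1,1,1,1,1,1,1]}}

```text
t: 21.07
position: [0.5452, -0.095, 0.1926]
tool_rot: [-179.5, -0.0, 89.8]
contact_force: [-0.6, -0.0, -3.4]
gripper_width: 0.0138
gripper_force: 30.0
```

```bash
python3 go.py .549 -.094 .0787 0 0
```

```text
t 21.07 shift [0.032 0.162 3.795] turn [-0.106 -0.009 -0.034] pos [ 0.5452 -0.095   0.1926] [-1.7947e+02 -4.0000e-02  8.9830e+01] F [-0.64 -0.   -3.35] j [-16.  24.  88.  -0.  68. -16.] 0.013806773552556082
```

Call:
{"op": "step_arm", "data": {"delta_pos": [[0,0.1,0.5],[0,0.06,0.6],[0,0,0.6],[0,0,0.6],[0,0,0.5],[0,0,0.4],[0,0,0.25],[0,0,0.1],[0,0,0.07],[0,0,0.07],[0,0,0.07],[0,0,0]], "rot": [[0,0,0],[-0.06,0,0],[0,0,0],[0,0,0],[0,0,0],[0,0,0],[0,0,0],[0,0,0],[0,0,0],[0,0,0],[0,0,0],[0,0,0]], "claw": [1,1,1,1,1,1,1,1,1,1,1,1]}}

```text
t: 22.07
position: [0.5515, -0.0939, 0.0829]
tool_rot: [179.9, 0.0, 89.9]
contact_force: [-0.4, 0.2, -3.4]
gripper_width: 0.0137
gripper_force: 30.0
```

```bash
python3 go.py .549 -.094 .0782 0 0
```

```text
t 22.07 shift [-0.005 -0.082  0.156] turn [ 0.015  0.005 -0.017] pos [ 0.5515 -0.0939  0.0829] [1.7993e+02 3.0000e-02 8.9910e+01] F [-0.43  0.24 -3.35] j [-16.  32.  95.  -0.  53. -16.] 0.01368189281199866
```

Call:
{"op": "step_arm", "data": {"delta_pos": [[0,0,0.05],[0,0,0.05],[0,0,0.04],[0,0,0],[0,0,0]], "rot": [[0,0,0],[0,0,0],[0,0,0],[0,0,0],[0,0,0]], "claw": [1,1,1,1,1]}}

```text
t: 22.48
position: [0.5513, -0.0939, 0.0785]
tool_rot: [180.0, 0.0, 89.9]
contact_force: [-0.2, -0.0, -3.9]
gripper_width: 0.0141
gripper_force: 30.0
```

Call:
{"op": "step_arm", "data": {"delta_pos": [[0,0,0.02],[0,0,0]], "rot": [[0,0,0],[0,0,0]], "claw": [1,1]}}

```text
t: 22.65
position: [0.5515, -0.0939, 0.0782]
tool_rot: [179.9, 0.0, 89.9]
contact_force: [-0.1, 0.1, 1.8]
gripper_width: 0.014
gripper_force: 30.0
```

Contact with the mat. Release and rise.

Call:
{"op": "step_arm", "data": {"delta_pos": [[0,0,0],[0,0,0],[0,0,0],[0,0,0],[0,0,0],[0,0,0],[0,0,0],[0,0,0],[0,0,0],[0,0,0],[0,0,0],[0,0,0]], "rot": [[0,0,0],[0,0,0],[0,0,0],[0,0,0],[0,0,0],[0,0,0],[0,0,0],[0,0,0],[0,0,0],[0,0,0],[0,0,0],[0,0,0]], "claw": [0,0,0,0,0,0,0,0,0,0,0,0]}}

```text
t: 23.65
position: [0.5514, -0.0939, 0.0779]
tool_rot: [180.0, 0.0, 89.9]
contact_force: [-0.1, 0.4, -0.1]
gripper_width: 0.0899
gripper_force: 0.0
```

Call:
{"op": "step_arm", "data": {"delta_pos": [[0,0,-0.2],[0,0,-0.5],[0,0,-0.7],[0,0,-0.9],[0,0,-0.9],[0,0,-0.9],[0,0,-0.9],[-0.9,0,-0.5],[-0.9,0,0],[-0.9,0,0],[-0.9,0,0],[-0.9,0,0]], "rot": [[0,0,0],[0,0,0],[0,0,0],[0,0,0],[0,0,0],[0,0,0],[0,0,0],[0,0,0],[0,0,0],[0,0,0],[0,0,0],[0,0,0]], "claw": [0,0,0,0,0,0,0,0,0,0,0,0]}}

```text
t: 24.65
position: [0.5508, -0.23, 0.2436]
tool_rot: [179.9, 0.0, 89.9]
contact_force: [0.5, -0.1, -0.1]
gripper_width: 0.0914
gripper_force: 0.0
```

```bash
python3 - <<'E'
from h import *
s=snap('top','f.png')
cv2.imwrite('pics/f.png',cv2.resize(s['pixels'][110:260,90:390],(800,400),interpolation=cv2.INTER_CUBIC))
E
```

```text
(no output)
```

View pics/f.png

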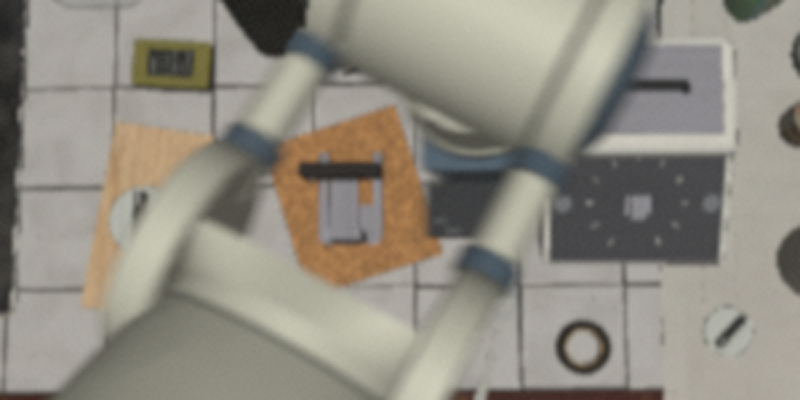

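The puller stands upright mid-mat (crop (345,200)), the knob is on the board (140,215), and the tape and case are where they were. Hand in.

```bash
python3 -c "
from station import close_job
print(close_job())"
```

```text
the job is handed in; nothing more can be done
None
```

I handed the job in at about 25 s: the last pictures show the knob upright near the middle of the board and the puller upright in the middle of the cork mat; the judge returned no verdict.

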